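# Load a grinding jar with milling balls using a scoop

## Robot

A 6-joint arm with a two-finger parallel gripper is mounted at the origin on the work surface. World frame = base frame: x ahead of the robot, y to its left, z up, the work surface at z = 0. Lengths are in m, angles in rad, forces in N, time in s.
With the tool pointing down it reaches from about 0.35 to 0.775 m from the base axis. Payload 7.3 kg.
Tool frame: the origin (TCP) lies midway between the tips of the shut fingers; the grasp point (between the pads) lies 19 mm behind it (tcp_to_grasp is the distance from the TCP to the grasp point, in m); z points along the fingers, y is the line along which they close (so a half turn about z gives the same grasp; the last joint's range is limited). The gripper opens to 92 mm and grips with 3 to 60 N. Pads are 19 mm wide; open, the fingers measure 130 mm over their backs; the gripper's body (75 mm by 190 mm) begins 47 mm behind the grasp point.
Start: joints at [0.963, 0.342, 1.524, -0, 1.275, -0.146], TCP at [0.234, 0.47, 0.227] pointing down, gripper open.
Joint ranges: [-2.53, 2.53], [-0.77, 2.02], [0.04, 2.7], [-1, 4.14], [0.28, 2.66], [-3.11, 3.11]. Speed limits (rad/s): [2.57, 2.57, 3.14, 3.14, 3.14, 3.14].

## Interface

Orientations are given as [roll, pitch, yaw] about the fixed x, y, z axes, in that order (R = Rz(yaw) Ry(pitch) Rx(roll)).
In Python, from cell import observe, read_camera, calibration, hand_in, tcp_to_grasp gives the robot as it stands.
- The arm moves only by the tool send_rows, never from a script. Its argument "targets" is a list of rows, each a list of 5 numbers: the opening, from 0 (shut) to 1 (fully open), then the shift along the world's x, y, z in m, then the turn about the world's z in rad. A call has 1 to 5 rows; each row shifts and turns the commanded pose from where the row before left it; what a row does not reach is not made up. A row lasts 1/10 s, in which the tool goes at most 50 mm and 8.59 degrees, less where a joint would pass 70% of its speed; a pose out of reach is approached as far as the arm can. A call is refused whole if a number of a shift passes 0.05 or a number of a turn 0.15, either way. A call with a gripper value outside its range is refused whole. The fingers move at their own pace and stop on an object; "grip_force" is the grip in N (left out, the last holds). Time passes only in rows, so rows that do not move let the fingers close. It gives the time, the measured TCP pose, the force, the opening and the grip force at its end, in the units of the state.
- observe(): the state, without advancing time (a new reading comes with each control period).
- read_camera(name): name is "side" or "top"; returns (picture, depth): 384x512x3 uint8, red, green, blue; 384x512 float32, m along the optical axis (not along the pixel's ray), 0 where there is no reading.
- calibration(name): a dict with "intrinsics" (3x3 intrinsics, pixels), "k1" (the pictures are not rectified: a ray, as slopes to the right and down, at radius r is drawn at 1 + k1 r^2 times it, then the intrinsics apply), "world_to_cam" (4x4, takes a point from world to camera coordinates). Camera axes: x right, y up, looking along -z (the intrinsics and any distortion apply to the point x, -y, -z); pixel columns grow to the right and rows downward; lengths in m; the calibration is good to about 2 mm. A picture is of the moment at which its call begins. calibration takes no time and is no camera call.
- hand_in(): hands the job in; it is judged then, once.
The state is a dict: "time": time; "qpos": joint angles; "qvel": joint speeds; "joint_efforts": joint torques, N m; "tool_pos": TCP position; "tool_rot": TCP orientation; "contact_force": force on the tool from outside, world axes, zero at the start; "torque": the same for the moment, N m; "opening": finger opening in m; "grip_force": force on a finger pad.
Only numpy, scipy, OpenCV 4.12 (cv2) and the standard library are available. Lean on these libraries where they do the work, as an engineer would, in place of code of your own. Each camera call takes 0.05 s, during which the arm holds its last target. There are 200 camera calls.

## Task

Pick up the metal scoop by its black handle, scoop up white milling balls from the blue trough and tip them into the open steel grinding jar until at least three of the five are in it, then lay the scoop back upright on its red tray. Keep the balls clean: do not touch them with the fingers, and let none end up anywhere but in the jar or the trough. Leave the jar standing where it is and do not disturb the other things on the bench.

Things in the scene. Friction and masses are not known exactly. Their poses are not given: they have to be found in the camera images.
- scoop: Aluminium flat-bottomed scoop, 0.16 kg. Pan 90 (x) by 94 wide (y), floor 2 thick; back and side walls 34 high, 3 thick; open at the front (+x), side walls stop 28 short of the lip. Black handle 14 wide (y), 26 tall, runs level and backwards from over the back wall (x = -43 to -153), mid-height 68 above the underside. Origin: centre of the pan's underside; x to the open front, z up.
- scoop_grip (a point): A good place to grip the scoop's handle: the middle of its section, 80 behind the scoop's origin and 68 above its underside; axes as the scoop's.
- tray: Low red tray fixed on the bench, home of the scoop: 300 (x) by 190 (y), floor 4 thick, rim 12 high. Origin: centre of its underside. The scoop starts on it, pan towards the tray's +x end.
- trough: Blue open trough fixed on the bench: outside 260 long (x) by 116 wide (y) by 40 high, walls and floor 5 thick, so the scoop fits in lengthways with 6 to spare each side. Origin: centre of its underside. The balls start in the half towards its +x end; the inner 110 towards its -x end is free for setting the scoop down, pan to +x and handle out over the -x end wall.
- jar: Open round steel grinding jar standing loose, 0.9 kg: outside diameter 160, inside 150, height 90, base 6 thick. Origin: centre of its underside, z up.
- ball0: White glazed porcelain milling ball 1 of 5, 28 diameter, 30 g, slippery, rolls freely. Origin: its centre.
- ball1: White glazed porcelain milling ball 2 of 5, 28 diameter, 30 g, slippery, rolls freely. Origin: its centre.
- ball2: White glazed porcelain milling ball 3 of 5, 28 diameter, 30 g, slippery, rolls freely. Origin: its centre.
- ball3: White glazed porcelain milling ball 4 of 5, 28 diameter, 30 g, slippery, rolls freely. Origin: its centre.
- ball4: White glazed porcelain milling ball 5 of 5, 28 diameter, 30 g, slippery, rolls freely. Origin: its centre.
- tube_rack: Bystander: yellow rack of test tubes 70 (x) by 160 (y) by 106 high. Origin: centre of its underside.
- cup: Bystander: empty yellow plastic cup, 70 diameter, 60 high. Origin: centre of its underside.
- reagent: Bystander: amber glass jar, 60 diameter, 120 high. Origin: centre of its underside.
Not all that is in view belongs to the job. Of the things shaped like the jar, the steel one is meant.

How it is judged:
On the way, in this order (a step that is already met when the one before it is completed fails the run):
1. the scoop is lifted off its tray (height (world z) of scoop above 0.06 m), for 0.2 s.
2. at least three balls are in the jar ((((horizontal distance between ball0 and jar below 0.075 m and z of ball0 in the frame of jar between 0 and 0.09 m) and (horizontal distance between ball1 and jar below 0.075 m and z of ball1 in the frame of jar between 0 and 0.09 m) and (horizontal distance between ball2 and jar below 0.075 m and z of ball2 in the frame of jar between 0 and 0.09 m)) or ((horizontal distance between ball0 and jar below 0.075 m and z of ball0 in the frame of jar between 0 and 0.09 m) and (horizontal distance between ball1 and jar below 0.075 m and z of ball1 in the frame of jar between 0 and 0.09 m) and (horizontal distance between ball3 and jar below 0.075 m and z of ball3 in the frame of jar between 0 and 0.09 m)) or ((horizontal distance between ball0 and jar below 0.075 m and z of ball0 in the frame of jar between 0 and 0.09 m) and (horizontal distance between ball1 and jar below 0.075 m and z of ball1 in the frame of jar between 0 and 0.09 m) and (horizontal distance between ball4 and jar below 0.075 m and z of ball4 in the frame of jar between 0 and 0.09 m)) or ((horizontal distance between ball0 and jar below 0.075 m and z of ball0 in the frame of jar between 0 and 0.09 m) and (horizontal distance between ball2 and jar below 0.075 m and z of ball2 in the frame of jar between 0 and 0.09 m) and (horizontal distance between ball3 and jar below 0.075 m and z of ball3 in the frame of jar between 0 and 0.09 m)) or ((horizontal distance between ball0 and jar below 0.075 m and z of ball0 in the frame of jar between 0 and 0.09 m) and (horizontal distance between ball2 and jar below 0.075 m and z of ball2 in the frame of jar between 0 and 0.09 m) and (horizontal distance between ball4 and jar below 0.075 m and z of ball4 in the frame of jar between 0 and 0.09 m)) or ((horizontal distance between ball0 and jar below 0.075 m and z of ball0 in the frame of jar between 0 and 0.09 m) and (horizontal distance between ball3 and jar below 0.075 m and z of ball3 in the frame of jar between 0 and 0.09 m) and (horizontal distance between ball4 and jar below 0.075 m and z of ball4 in the frame of jar between 0 and 0.09 m)) or ((horizontal distance between ball1 and jar below 0.075 m and z of ball1 in the frame of jar between 0 and 0.09 m) and (horizontal distance between ball2 and jar below 0.075 m and z of ball2 in the frame of jar between 0 and 0.09 m) and (horizontal distance between ball3 and jar below 0.075 m and z of ball3 in the frame of jar between 0 and 0.09 m)) or ((horizontal distance between ball1 and jar below 0.075 m and z of ball1 in the frame of jar between 0 and 0.09 m) and (horizontal distance between ball2 and jar below 0.075 m and z of ball2 in the frame of jar between 0 and 0.09 m) and (horizontal distance between ball4 and jar below 0.075 m and z of ball4 in the frame of jar between 0 and 0.09 m)) or ((horizontal distance between ball1 and jar below 0.075 m and z of ball1 in the frame of jar between 0 and 0.09 m) and (horizontal distance between ball3 and jar below 0.075 m and z of ball3 in the frame of jar between 0 and 0.09 m) and (horizontal distance between ball4 and jar below 0.075 m and z of ball4 in the frame of jar between 0 and 0.09 m)) or ((horizontal distance between ball2 and jar below 0.075 m and z of ball2 in the frame of jar between 0 and 0.09 m) and (horizontal distance between ball3 and jar below 0.075 m and z of ball3 in the frame of jar between 0 and 0.09 m) and (horizontal distance between ball4 and jar below 0.075 m and z of ball4 in the frame of jar between 0 and 0.09 m)))), for 0.2 s.
At the end, for the whole second after the job is handed in: At least 3 of the 5 balls in the jar (centres below its rim), the rest in jar or trough; scoop at rest, upright within 7 degrees, underside within 20 mm of the bench, pan centre over the red tray, grip point at most 25 mm past its edge; jar upright, within 40 mm of its start ((((horizontal distance between ball0 and jar below 0.075 m and z of ball0 in the frame of jar between 0 and 0.09 m) and (horizontal distance between ball1 and jar below 0.075 m and z of ball1 in the frame of jar between 0 and 0.09 m) and (horizontal distance between ball2 and jar below 0.075 m and z of ball2 in the frame of jar between 0 and 0.09 m)) or ((horizontal distance between ball0 and jar below 0.075 m and z of ball0 in the frame of jar between 0 and 0.09 m) and (horizontal distance between ball1 and jar below 0.075 m and z of ball1 in the frame of jar between 0 and 0.09 m) and (horizontal distance between ball3 and jar below 0.075 m and z of ball3 in the frame of jar between 0 and 0.09 m)) or ((horizontal distance between ball0 and jar below 0.075 m and z of ball0 in the frame of jar between 0 and 0.09 m) and (horizontal distance between ball1 and jar below 0.075 m and z of ball1 in the frame of jar between 0 and 0.09 m) and (horizontal distance between ball4 and jar below 0.075 m and z of ball4 in the frame of jar between 0 and 0.09 m)) or ((horizontal distance between ball0 and jar below 0.075 m and z of ball0 in the frame of jar between 0 and 0.09 m) and (horizontal distance between ball2 and jar below 0.075 m and z of ball2 in the frame of jar between 0 and 0.09 m) and (horizontal distance between ball3 and jar below 0.075 m and z of ball3 in the frame of jar between 0 and 0.09 m)) or ((horizontal distance between ball0 and jar below 0.075 m and z of ball0 in the frame of jar between 0 and 0.09 m) and (horizontal distance between ball2 and jar below 0.075 m and z of ball2 in the frame of jar between 0 and 0.09 m) and (horizontal distance between ball4 and jar below 0.075 m and z of ball4 in the frame of jar between 0 and 0.09 m)) or ((horizontal distance between ball0 and jar below 0.075 m and z of ball0 in the frame of jar between 0 and 0.09 m) and (horizontal distance between ball3 and jar below 0.075 m and z of ball3 in the frame of jar between 0 and 0.09 m) and (horizontal distance between ball4 and jar below 0.075 m and z of ball4 in the frame of jar between 0 and 0.09 m)) or ((horizontal distance between ball1 and jar below 0.075 m and z of ball1 in the frame of jar between 0 and 0.09 m) and (horizontal distance between ball2 and jar below 0.075 m and z of ball2 in the frame of jar between 0 and 0.09 m) and (horizontal distance between ball3 and jar below 0.075 m and z of ball3 in the frame of jar between 0 and 0.09 m)) or ((horizontal distance between ball1 and jar below 0.075 m and z of ball1 in the frame of jar between 0 and 0.09 m) and (horizontal distance between ball2 and jar below 0.075 m and z of ball2 in the frame of jar between 0 and 0.09 m) and (horizontal distance between ball4 and jar below 0.075 m and z of ball4 in the frame of jar between 0 and 0.09 m)) or ((horizontal distance between ball1 and jar below 0.075 m and z of ball1 in the frame of jar between 0 and 0.09 m) and (horizontal distance between ball3 and jar below 0.075 m and z of ball3 in the frame of jar between 0 and 0.09 m) and (horizontal distance between ball4 and jar below 0.075 m and z of ball4 in the frame of jar between 0 and 0.09 m)) or ((horizontal distance between ball2 and jar below 0.075 m and z of ball2 in the frame of jar between 0 and 0.09 m) and (horizontal distance between ball3 and jar below 0.075 m and z of ball3 in the frame of jar between 0 and 0.09 m) and (horizontal distance between ball4 and jar below 0.075 m and z of ball4 in the frame of jar between 0 and 0.09 m))) and ((horizontal distance between ball0 and jar below 0.075 m and z of ball0 in the frame of jar between 0 and 0.09 m) or (x of ball0 in the frame of trough between -0.13 and 0.13 m and y of ball0 in the frame of trough between -0.058 and 0.058 m and z of ball0 in the frame of trough between 0 and 0.05 m)) and ((horizontal distance between ball1 and jar below 0.075 m and z of ball1 in the frame of jar between 0 and 0.09 m) or (x of ball1 in the frame of trough between -0.13 and 0.13 m and y of ball1 in the frame of trough between -0.058 and 0.058 m and z of ball1 in the frame of trough between 0 and 0.05 m)) and ((horizontal distance between ball2 and jar below 0.075 m and z of ball2 in the frame of jar between 0 and 0.09 m) or (x of ball2 in the frame of trough between -0.13 and 0.13 m and y of ball2 in the frame of trough between -0.058 and 0.058 m and z of ball2 in the frame of trough between 0 and 0.05 m)) and ((horizontal distance between ball3 and jar below 0.075 m and z of ball3 in the frame of jar between 0 and 0.09 m) or (x of ball3 in the frame of trough between -0.13 and 0.13 m and y of ball3 in the frame of trough between -0.058 and 0.058 m and z of ball3 in the frame of trough between 0 and 0.05 m)) and ((horizontal distance between ball4 and jar below 0.075 m and z of ball4 in the frame of jar between 0 and 0.09 m) or (x of ball4 in the frame of trough between -0.13 and 0.13 m and y of ball4 in the frame of trough between -0.058 and 0.058 m and z of ball4 in the frame of trough between 0 and 0.05 m)) and x of scoop in the frame of tray between -0.15 and 0.15 m and y of scoop in the frame of tray between -0.095 and 0.095 m and z of scoop in the frame of tray between -0.002 and 0.02 m and x of scoop_grip in the frame of tray between -0.175 and 0.175 m and y of scoop_grip in the frame of tray between -0.12 and 0.12 m and z of scoop_grip in the frame of tray between 0.04 and 0.09 m and angle between scoop's own z axis and vertical below 0.12 rad and linear speed of scoop below 0.03 m/s and angle between jar's own z axis and vertical below 0.1 rad and distance of jar from where it was at the start of the episode below 0.04 m); the robot touches nothing.
It fails at once if the fingers touch a ball (contact force between the fingers and ball0 above 0.3 N or contact force between the fingers and ball1 above 0.3 N or contact force between the fingers and ball2 above 0.3 N or contact force between the fingers and ball3 above 0.3 N or contact force between the fingers and ball4 above 0.3 N).
It fails at once if the jar is tipped or shifted by more than 40 mm (angle between jar's own z axis and vertical above 0.35 rad or distance of jar from where it was at the start of the episode above 0.04 m).
It fails at once if a bystander is shifted by more than 30 mm (distance of any of tube_rack, cup, reagent from where it was at the start of the episode above 0.03 m).
It also fails if it takes over 61 s, if anything falls off the work surface, if the arm or the gripper's body presses on something with over 40 N, if the wrist force passes 120 N, or if a joint passes its speed limit or range.

## Working session

There is one attempt and no reset: what is moved stays moved. The work goes in short steps, Python scripts to look and compute and a tool call to move; the robot and the scene stay as the last step left them, time stands still between calls to the robot, and variables do not carry over. Pictures are saved under pics/ and viewed, at most 10 in all, crops included, and the job is handed in when it is done.

Besides the shell and the picture viewer there is one more tool, called as name(argument=value, ...), one argument or row to a line, values as JSON. send_rows: Moves the arm, as the interface text tells. Its arguments: {"type":"object","properties":{"targets":{"type":"array","items":{"type":"array","items":{"type":"number"}}},"grip_force":{"type":"number"}},"required":["targets"]}

```bash
ls; mkdir -p pics; cat > h.py <<'E'
import numpy as np, cv2
from cell import *
def world(name,pic,d):
    c=calibration(name);K=np.array(c["intrinsics"]);k1=c["k1"];T=np.linalg.inv(np.array(c["world_to_cam"]))
    v,u=np.mgrid[0:384,0:512]
    xd=(u-K[0,2])/K[0,0];yd=(v-K[1,2])/K[1,1];x,y=xd.copy(),yd.copy()
    for _ in range(8):
        s=1+k1*(x*x+y*y);x,y=xd/s,yd/s
    P=np.stack([x*d,-y*d,-d,np.ones_like(d)],-1)@T.T
    W=P[...,:3];W[d<=0]=np.nan
    return W
E
python3 - <<'E'
from h import *
for n in("top","side"):
    p,d=read_camera(n);cv2.imwrite(f"pics/{n}0.png",cv2.resize(p[...,::-1],(768,576)));np.savez(f"{n}0.npz",p=p,d=d)
    print(n,np.array(calibration(n)["world_to_cam"]).round(3).tolist())
print(observe(),tcp_to_grasp)
E
```

```text
pics
top [[-0.009, -1.0, 0.012, -0.184], [0.995, -0.008, 0.095, -0.539], [-0.094, 0.013, 0.995, -1.204], [0.0, 0.0, 0.0, 1.0]]
side [[0.898, -0.439, -0.01, -0.548], [0.302, 0.6, 0.741, -0.12], [-0.319, -0.669, 0.671, -1.123], [0.0, 0.0, 0.0, 1.0]]
{'time': 0.1, 'qpos': array([ 9.63001893e-01,  3.42613915e-01,  1.52490096e+00, -2.51008104e-06,
        1.27542298e+00, -1.46031963e-01]), 'qvel': array([-0.00081845, -0.00078886, -0.00372656, -0.00090642,  0.00090997,
        0.0005263 ]), 'joint_efforts': array([ 1.64785597e-03, -4.32005453e+01, -2.44693923e+01,  7.20670586e-02,
        5.25534747e-02, -6.57912415e-05]), 'tool_pos': array([0.23368875, 0.46971836, 0.22614195]), 'tool_rot': array([-3.14026142e+00, -1.93369660e-04,  2.67983079e+00]), 'contact_force': array([ 0.61471128, -1.11676355, -1.37632496]), 'torque': array([0.02749552, 0.01424339, 0.03193128]), 'grip_force': 0.0, 'opening': 0.09217520375948378} 0.0188
```

View pics/top0.png

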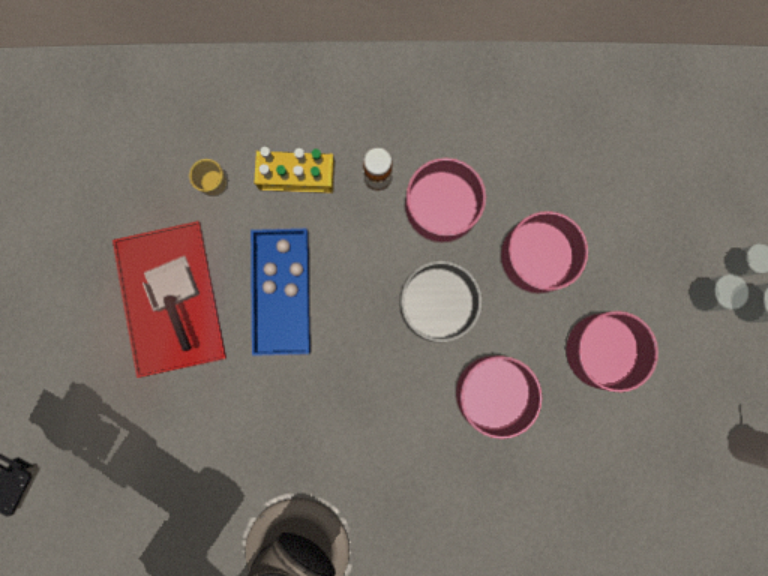

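View pics/side0.png

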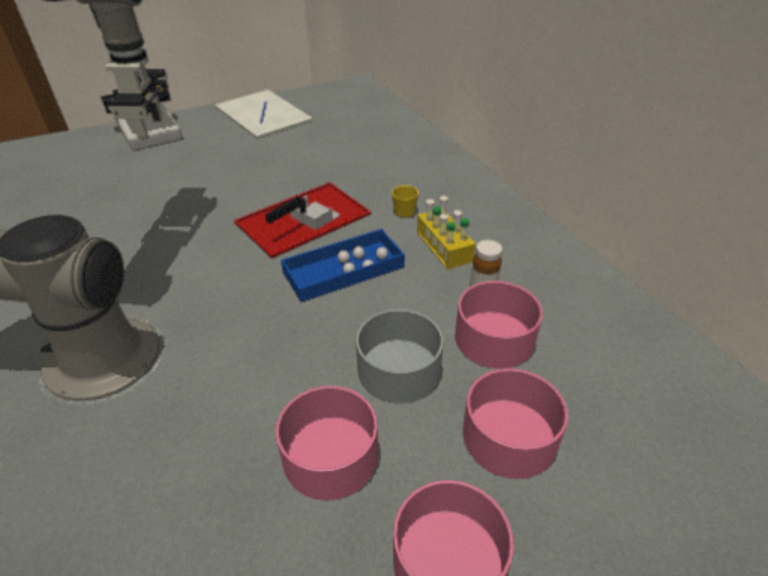

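The top view shows the red tray with the scoop at (170,298), the blue trough at (281,291) with five balls in its upper (+x) half, the rack at (294,171), the cup at (207,176) and the reagent at (378,167). Five things are jar-shaped: pink ones at (446,198), (545,251), (612,351) and (500,396), and a grey one at (440,302). Only the grey one is steel, so that is the jar. I'll measure next and confirm it in a crop.

```bash
cat > m.py <<'E'
from h import *
def blob(W,m,lo,hi):
    m=m&(W[...,2]>lo)&(W[...,2]<hi);n,l,s,c=cv2.connectedComponentsWithStats(m.astype(np.uint8),connectivity=8)
    return [W[l==i] for i in range(1,n) if s[i,4]>25]
def rect(P):
    (cx,cy),(a,b),t=cv2.minAreaRect(P[:,:2].astype(np.float32)*1000);return round(cx,1),round(cy,1),round(a,1),round(b,1),round(t,1),P[:,2].mean().round(4),len(P)
def masks(p):
    h=cv2.cvtColor(p,cv2.COLOR_RGB2HSV).astype(int);H,S,V=h[...,0],h[...,1],h[...,2]
    return H,S,V
E
python3 - <<'E'
from m import *
for n in("top","side"):
    z=np.load(f"{n}0.npz");p,d=z["p"],z["d"];W=world(n,p,d);H,S,V=masks(p)
    blue=(H>100)&(H<130)&(S>120);red=((H<5)|(H>174))&(S>170);dark=(V<60);grey=(S<60)
    ws=(W[...,0]>.25)&(W[...,0]<.85)
    for nm,m,lo,hi in(("trough",blue,.005,.06),("troughrim",blue,.034,.06),("tray",red,-.003,.03),("handle",dark&ws,.05,.1),("scooppan",grey&ws&(W[...,1]>.1)&(W[...,1]<.42),.006,.05),("jar",grey&ws&(W[...,1]<.0)&(W[...,1]>-.35),.08,.1)):
        for P in blob(W,m,lo,hi): print(n,nm,rect(P), [round(v*1000,1) if i<3 else round(v*1000,1) for i,v in enumerate(cv2.minEnclosingCircle(P[:,:2].astype(np.float32))[0])])
    b=(S<80)&(V>120)&(W[...,0]>.4)&(W[...,0]<.68)&(W[...,1]>.03)&(W[...,1]<.16)
    for P in blob(W,b,.006,.06): print(n,"ball",rect(P),P[:,2].max().round(4))
z=np.load("top0.npz");a=cv2.resize(z["p"][140:280,90:340,::-1],None,fx=3.2,fy=3.2,interpolation=cv2.INTER_CUBIC);cv2.imwrite("pics/crop1.png",a)
E
```

```text
top trough (533.2, 31.2, 258.1, 117.6, 1.5, np.float64(0.0163), 1858) [531.7, 31.9]
top troughrim (533.2, 31.2, 258.1, 117.6, 1.5, np.float64(0.04), 416) [531.7, 31.9]
top tray (520.7, 270.6, 294.2, 185.3, 12.5, np.float64(0.0052), 2032) [524.2, 258.3]
top tray (631.8, 380.4, 27.7, 38.3, 84.6, np.float64(0.0061), 66) [632.1, 377.6]
top tray (617.9, 320.2, 22.9, 42.7, 69.7, np.float64(0.0051), 33) [618.1, 318.3]
top handle (555.9, -336.4, 104.8, 22.0, 52.8, np.float64(0.0623), 50) [547.1, -329.8]
top handle (444.9, 219.8, 64.5, 12.8, 19.5, np.float64(0.0823), 90) [444.9, 219.7]
top scooppan (552.9, 267.1, 89.6, 92.8, 22.6, np.float64(0.0146), 471) [551.0, 265.2]
top jar (504.5, -284.1, 155.1, 129.5, 0.5, np.float64(0.0895), 226) [504.6, -297.3]
top ball (581.3, 55.0, 26.3, 24.1, 14.4, np.float64(0.0289), 53) 0.0352
top ball (543.3, 57.9, 26.1, 26.5, 79.5, np.float64(0.0276), 58) 0.037
side trough (532.1, 31.4, 260.9, 123.1, 1.2, np.float64(0.0242), 1339) [532.0, 29.0]
side troughrim (532.0, 31.4, 260.9, 123.0, 1.3, np.float64(0.0377), 341) [532.9, 27.9]
side tray (522.3, 271.6, 302.1, 196.0, 12.2, np.float64(0.0047), 1532) [520.8, 270.5]
side handle (469.8, 228.1, 121.6, 14.3, 21.0, np.float64(0.0744), 183) [468.9, 230.3]
side scooppan (551.3, 263.9, 85.7, 101.7, 19.6, np.float64(0.0199), 266) [549.1, 262.5]
side jar (505.6, -283.0, 158.4, 132.4, 0.3, np.float64(0.0865), 314) [506.0, -296.3]
side ball (582.2, 65.1, 50.7, 24.0, 81.1, np.float64(0.0256), 37) 0.0332
side ball (548.3, 64.8, 50.0, 24.3, 61.4, np.float64(0.0242), 38) 0.0349
```

View pics/crop1.png

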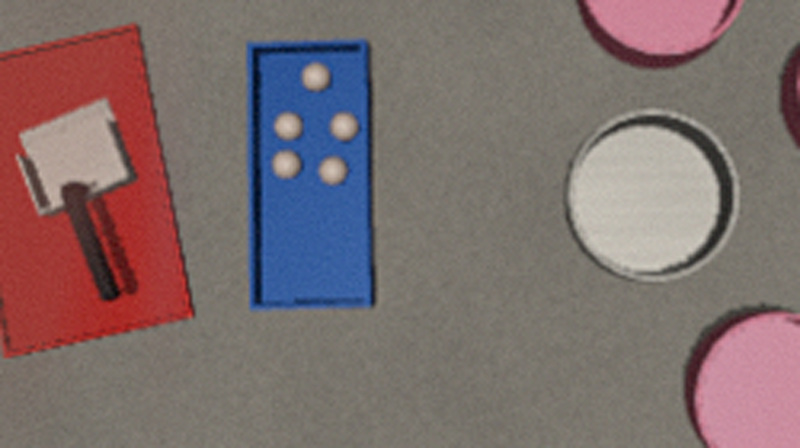

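The crop confirms the grey steel jar at about (652,195); its bright interior is empty. The scoop, trough and balls are clear too. Next: refine the handle, trough and jar.

```bash
python3 - <<'E'
from m import *
from scipy.optimize import least_squares
for n in("top","side"):
    z=np.load(f"{n}0.npz");p,d=z["p"],z["d"];W=world(n,p,d);H,S,V=masks(p)
    Z=W[...,2];X=W[...,0];Y=W[...,1]
    m=(Z>.07)&(Z<.1)&(X>.35)&(X<.6)&(Y>.15)&(Y<.35);P=W[m][:,:2]
    vx,vy,x0,y0=cv2.fitLine(P.astype(np.float32),cv2.DIST_HUBER,0,.01,.01).ravel();s=(P-[x0,y0])@[vx,vy];
    print(n,"handle",np.degrees(np.arctan2(vy,vx)),"ends",[(np.array([x0,y0])+t*np.array([vx,vy])).round(4) for t in(s.min(),s.max())],np.ptp(s),np.nanmax(Z[m]))
    m=(Z>.084)&(Z<.1)&(abs(X-.505)<.1)&(abs(Y+.3)<.1)&(S<60);P=W[m][:,:2]
    r=least_squares(lambda q:np.hypot(*(P-q[:2]).T)-.0775,[.505,-.3],loss="soft_l1",f_scale=.003);print("jar",r.x,len(P))
    m=(H>95)&(H<135)&(S>80)&(Z>.03)&(Z<.06)&(abs(X-.53)<.2)&(abs(Y)<.2);print("rim",rect(W[m]))
    m=(Z>.03)&(Z<.05)&(X>.45)&(X<.65)&(Y>.16)&(Y<.36);
    print("panrim",rect(W[m])) 
    P=W[(S<90)&(Z>.015)&(Z<.045)&(abs(X-.55)<.12)&(abs(Y-.03)<.05)];P=P[np.isfinite(P).all(1)]
    print("balls",len(P),P[:,0].min(),P[:,0].max())
E
```

```text
top handle 21.743275 ends [array([0.4155, 0.2068]), array([0.5221, 0.2493])] 0.11478881138959382 0.09264235037056578
jar [ 0.50477422 -0.29712225] 296
rim (533.5, 32.0, 258.0, 118.7, 1.2, np.float64(0.0393), 478)
panrim (539.5, 262.4, 63.0, 94.4, 24.0, np.float64(0.0373), 105)
balls 303 0.5235562967400273 0.6419393304276853
side handle 23.515415 ends [array([0.4141, 0.2039]), array([0.5251, 0.2522])] 0.12098017108634426 0.08862217322351895
jar [ 0.50599238 -0.29756164] 341
rim (532.0, 31.4, 260.9, 123.0, 1.3, np.float64(0.036), 513)
panrim (539.6, 261.1, 62.9, 104.7, 22.8, np.float64(0.036), 67)
balls 181 0.5230801090075777 0.6373305909262795
```

send_rows(
  targets=[
    [1, 0.0313, -0.0295, -0.01, 0.107],
    [1, 0.0313, -0.0295, -0.01, 0.107],
    [1, 0.0313, -0.0295, -0.01, 0.107],
    [1, 0.0313, -0.0295, -0.01, 0.107],
    [1, 0.0313, -0.0295, -0.01, 0.107],
  ],
)

```text
time: 0.6
tool_pos: [0.3912, 0.3211, 0.1761]
tool_rot: [-3.142, -0.0, -3.064]
contact_force: [0.5, 1.1, 0.6]
opening: 0.0921
grip_force: 0.0
```

send_rows(
  targets=[
    [1, 0.0313, -0.0295, -0.01, 0.107],
    [1, 0.0313, -0.0295, -0.01, 0.107],
    [1, 0.0313, -0.0295, -0.01, 0.107],
    [1, 0, 0, 0, 0],
    [1, 0, 0, 0, 0],
  ],
)

```text
time: 1.1
tool_pos: [0.4843, 0.2333, 0.146]
tool_rot: [3.141, -0.002, -2.751]
contact_force: [0.3, -0.3, -0.2]
opening: 0.0916
grip_force: 0.0
```

send_rows(
  targets=[
    [1, 0, 0, -0.031, 0],
    [1, 0, 0, -0.031, 0],
    [1, 0, 0, -0.031, 0],
    [0, 0, 0, 0, 0],
    [0, 0, 0, 0, 0],
  ],
  grip_force=20,
)

```text
time: 1.6
tool_pos: [0.4837, 0.235, 0.0543]
tool_rot: [3.141, -0.001, -2.747]
contact_force: [0.3, 0.2, 0.2]
opening: 0.0807
grip_force: 0.0
```

send_rows(
  targets=[
    [0, 0, 0, 0, 0],
    [0, 0, 0, 0, 0],
    [0, 0, 0, 0, 0],
    [0, 0, 0, 0, 0],
  ],
  grip_force=60,
)

```text
time: 2.0
tool_pos: [0.4847, 0.2341, 0.0545]
tool_rot: [-3.142, 0.001, -2.747]
contact_force: [0.1, 0.0, 0.1]
opening: 0.0484
grip_force: 0.0
```

send_rows(
  targets=[
    [0, 0, 0, 0, 0],
    [0, 0, 0, 0, 0],
    [0, 0, 0, 0, 0],
    [0, 0, 0, 0, 0],
    [0, 0, 0, 0, 0],
  ],
)

```text
time: 2.5
tool_pos: [0.4842, 0.2341, 0.0536]
tool_rot: [3.141, -0.0, -2.747]
contact_force: [-0.9, 0.5, 0.6]
opening: 0.0135
grip_force: 59.7
```

send_rows(
  targets=[
    [0, 0, 0, 0, 0],
    [0, 0, 0, 0.02, 0],
    [0, 0, 0, 0.03, 0],
    [0, 0, 0, 0.03, 0],
    [0, 0, 0, 0.02, 0],
  ],
)

```text
time: 3.0
tool_pos: [0.4847, 0.2341, 0.1555]
tool_rot: [-3.141, 0.002, -2.747]
contact_force: [0.9, -0.1, -1.8]
opening: 0.0139
grip_force: 59.7
```

```bash
cat > scoop.py <<'E'
from m import *
import sys
def scoop(save=None,box=None):
    p,d=read_camera("side");W=world("side",p,d);o=observe();t=np.array(o["tool_pos"]);a=o["tool_rot"][2]+np.pi
    R=np.array([[np.cos(a),np.sin(a)],[-np.sin(a),np.cos(a)]])
    L=W.copy();L[...,:2]=(W[...,:2]-t[:2])@R.T;L[...,2]-=t[2]+.019
    if save: 
        q=p[...,::-1]
        if box: q=q[box[1]:box[3],box[0]:box[2]]
        cv2.imwrite(save,cv2.resize(q,None,fx=box[4] if box else 1.5,fy=box[4] if box else 1.5,interpolation=cv2.INTER_CUBIC))
    return p,W,L,t,a
E
python3 - <<'E'
from scoop import *
p,W,L,t,a=scoop("pics/s1.png",(100,60,340,220,3))
H,S,V=masks(p)
m=(abs(L[...,1])<.05)&(L[...,0]>.02)&(L[...,0]<.15)&(L[...,2]<-.02)&(L[...,2]>-.1)&(S<70)
P=L[m];print(len(P),P.min(0),P.max(0))
m2=m&(L[...,2]<-.055);P=L[m2]
A=np.c_[P[:,:2],np.ones(len(P))];c=np.linalg.lstsq(A,P[:,2],rcond=None)[0];print(c,np.degrees(c[:2]),len(P),np.percentile(P,[1,99],axis=0))
print(t,observe()["contact_force"])
E
```

```text
348 [ 0.0284811  -0.04901788 -0.0718961 ] [ 0.12250759  0.04844818 -0.02149523]
[-0.06480248 -0.02749182 -0.06088598] [-3.71290847 -1.57516523] 206 [[ 0.03068455 -0.04847292 -0.07168216]
 [ 0.12118993  0.04666517 -0.0553733 ]]
[0.48610424 0.23455502 0.15827995] [1.56278696 1.57853776 1.25601206]
```

View pics/s1.png

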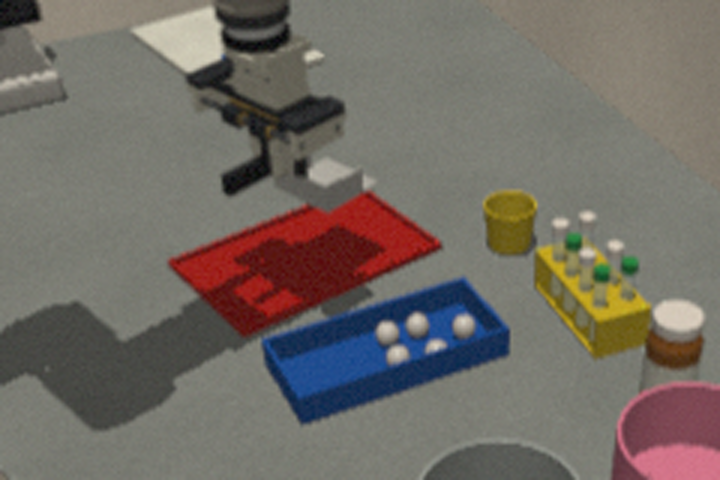

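send_rows(
  targets=[
    [0, -0.0157, -0.0343, 0, -0.062],
    [0, -0.0157, -0.0343, 0, -0.062],
    [0, -0.0157, -0.0343, 0, -0.062],
    [0, -0.0157, -0.0343, 0, -0.062],
    [0, -0.0157, -0.0343, 0, -0.062],
  ],
)

```text
time: 3.55
tool_pos: [0.4045, 0.0613, 0.1529]
tool_rot: [-3.142, -0.001, -3.059]
contact_force: [-0.2, -0.9, -1.7]
opening: 0.0132
grip_force: 59.7
```

send_rows(
  targets=[
    [0, -0.0157, -0.0343, 0, -0.062],
    [0, 0, 0, 0, 0],
    [0, 0, 0, -0.02, 0],
    [0, 0, 0, -0.01, 0],
    [0, 0, 0, 0, 0],
  ],
)

```text
time: 4.05
tool_pos: [0.3891, 0.0286, 0.1223]
tool_rot: [3.141, -0.003, -3.119]
contact_force: [-0.2, 0.1, -1.2]
opening: 0.0136
grip_force: 59.7
```

```bash
python3 - <<'E'
from scoop import *
p,W,L,t,a=scoop("pics/s2.png",(100,60,340,220,3))
H,S,V=masks(p)
m=(abs(L[...,1])<.055)&(L[...,0]>.02)&(L[...,0]<.135)&(L[...,2]<-.02)&(L[...,2]>-.085)&(S<70)
P=L[m];print(len(P),P.min(0),P.max(0))
for lo,hi in((.03,.05),(.05,.07),(.07,.09),(.09,.105),(.105,.13)):
    q=L[m&(L[...,0]>lo)&(L[...,0]<hi)];print(lo,np.percentile(q,[3,20,50,90],axis=0).round(4)[:,1:].tolist())
print(t,a-2*np.pi*(a>3),observe()["contact_force"])
E
```

```text
542 [ 0.03143995 -0.05183037 -0.07427154] [ 0.12227859  0.04901806 -0.02019627]
0.03 [[-0.0496, -0.0696], [-0.0469, -0.0621], [-0.0227, -0.0494], [0.0187, -0.0348]]
0.05 [[-0.0492, -0.0714], [-0.0471, -0.0697], [-0.0023, -0.0664], [0.0409, -0.0425]]
0.07 [[-0.0488, -0.0715], [-0.0466, -0.0689], [0.0102, -0.0621], [0.0446, -0.0406]]
0.09 [[-0.0488, -0.0714], [-0.0402, -0.0704], [0.0151, -0.0685], [0.044, -0.0487]]
0.105 [[-0.0449, -0.0724], [-0.0282, -0.0706], [-0.0002, -0.0696], [0.0346, -0.0671]]
[0.38965307 0.02859398 0.12301916] 0.022724080017757498 [ 0.27092046  0.08951946 -1.00825379]
```

View pics/s2.png

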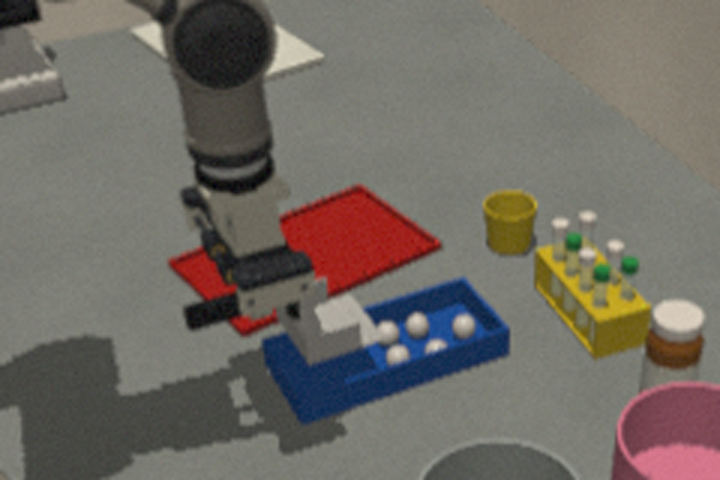

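The picture shows the scoop level over the free -x half of the trough, with its lip at about (375,335), clear of the balls. I'll lower it with a 2 mm shift in +y.

send_rows(
  targets=[
    [0, 0, 0.002, -0.02, 0],
    [0, 0, 0, -0.02, 0],
    [0, 0, 0, -0.015, 0],
    [0, 0, 0, -0.005, 0],
    [0, 0, 0, 0, 0],
  ],
  grip_force=40,
)

```text
time: 4.6
tool_pos: [0.3901, 0.0305, 0.0636]
tool_rot: [3.141, -0.001, -3.119]
contact_force: [0.3, 0.2, -2.4]
opening: 0.0133
grip_force: 39.7
```

send_rows(
  targets=[
    [0, 0, 0, -0.004, 0],
    [0, 0, 0, -0.003, 0],
    [0, 0, 0, 0, 0],
    [0, 0, 0, 0, 0],
  ],
)

```text
time: 5.0
tool_pos: [0.3903, 0.0302, 0.057]
tool_rot: [3.142, 0.0, -3.119]
contact_force: [0.1, -0.6, -2.1]
opening: 0.0137
grip_force: 39.7
```

send_rows(
  targets=[
    [0, 0, 0, -0.001, 0],
    [0, 0, 0, 0, 0],
    [0, 0, 0, 0, 0],
  ],
)

```text
time: 5.3
tool_pos: [0.3901, 0.0302, 0.0558]
tool_rot: [3.142, 0.0, -3.119]
contact_force: [-0.7, -0.6, -1.5]
opening: 0.0136
grip_force: 39.7
```

send_rows(
  targets=[
    [0, 0, 0, -0.001, 0],
    [0, 0, 0, 0, 0],
    [0, 0, 0, 0, 0],
  ],
)

```text
time: 5.6
tool_pos: [0.3901, 0.0302, 0.0547]
tool_rot: [3.141, -0.0, -3.119]
contact_force: [-0.0, 0.3, -1.1]
opening: 0.0132
grip_force: 39.7
```

send_rows(
  targets=[
    [0, 0, 0, -0.001, 0],
    [0, 0, 0, 0, 0],
    [0, 0, 0, 0, 0],
  ],
)

```text
time: 5.9
tool_pos: [0.39, 0.0302, 0.0544]
tool_rot: [-3.141, 0.0, -3.119]
contact_force: [-4.5, -0.2, 11.6]
opening: 0.0137
grip_force: 39.9
```

send_rows(
  targets=[
    [0, 0.005, 0.0001, 0.0006, 0],
    [0, 0.01, 0.0002, 0, 0],
    [0, 0.01, 0.0002, 0, 0],
    [0, 0.01, 0.0002, 0, 0],
    [0, 0.01, 0.0002, 0, 0],
  ],
)

```text
time: 6.4
tool_pos: [0.4342, 0.0313, 0.0546]
tool_rot: [3.141, -0.003, -3.119]
contact_force: [-8.5, -1.2, 11.9]
opening: 0.014
grip_force: 39.9
```

send_rows(
  targets=[
    [0, 0.01, 0.0002, 0, 0],
    [0, 0.01, 0.0002, 0, 0],
    [0, 0.01, 0.0002, 0, 0],
    [0, 0.01, 0.0002, 0, 0],
    [0, 0.01, 0.0002, 0, 0],
  ],
)

```text
time: 6.9
tool_pos: [0.4847, 0.0323, 0.0546]
tool_rot: [3.141, -0.002, -3.119]
contact_force: [-6.8, -0.0, 7.7]
opening: 0.0136
grip_force: 39.9
```

send_rows(
  targets=[
    [0, 0.01, 0.0002, 0, 0],
    [0, 0.01, 0.0002, 0, 0],
    [0, 0.01, 0.0002, 0, 0],
    [0, 0.005, 0.0001, 0, 0],
    [0, 0, 0, 0, 0],
  ],
)

```text
time: 7.4
tool_pos: [0.5198, 0.0329, 0.0546]
tool_rot: [3.141, -0.002, -3.119]
contact_force: [-5.2, 0.0, 7.2]
opening: 0.0141
grip_force: 39.9
```

```bash
python3 - <<'E'
from scoop import *
p,W,L,t,a=scoop("pics/s3.png",(180,100,300,190,6))
H,S,V=masks(p)
m=(abs(L[...,1])<.055)&(L[...,0]>.02)&(L[...,0]<.18)&(L[...,2]<-.02)&(L[...,2]>-.085)&(S<70)
P=L[m];print(len(P),P.min(0),P.max(0));print(t,a-2*np.pi*(a>3),observe()["contact_force"])
E
```

```text
473 [ 0.03111198 -0.05357018 -0.07907867] [ 0.17995317  0.05453865 -0.02146921]
[0.51977974 0.03293056 0.0546108 ] 0.022463422645632836 [-4.43237473 -0.63375768  6.62302517]
```

View pics/s3.png

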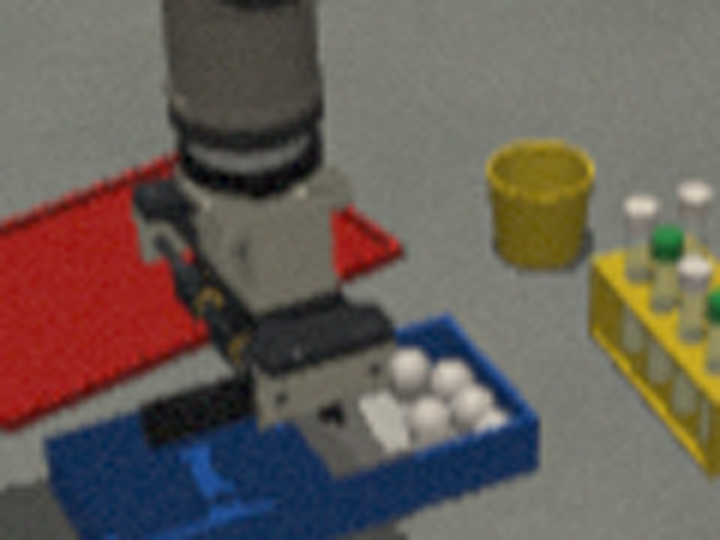

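All five balls are bunched between the scoop lip at about (400,420) and the end wall at about (500,400). I'll push on.

send_rows(
  targets=[
    [0, 0.003, 0.0001, 0, 0],
    [0, 0.003, 0.0001, 0, 0],
    [0, 0.003, 0, 0, 0],
    [0, 0, 0, 0, 0],
  ],
)

```text
time: 7.85
tool_pos: [0.5247, 0.0336, 0.0546]
tool_rot: [3.141, -0.01, -3.118]
contact_force: [-18.8, 0.6, 19.1]
opening: 0.0134
grip_force: 40.0
```

send_rows(
  targets=[
    [0, 0.002, 0, 0, 0],
    [0, 0.001, 0, 0, 0],
    [0, 0, 0, 0, 0],
    [0, 0, 0, 0, 0],
  ],
)

```text
time: 8.25
tool_pos: [0.5264, 0.0338, 0.0546]
tool_rot: [3.141, -0.013, -3.117]
contact_force: [-22.2, 0.5, 22.2]
opening: 0.0142
grip_force: 40.1
```

```bash
python3 - <<'E'
from scoop import *
pt,dt=read_camera("top")
p,W,L,t,a=scoop()
x=cv2.resize(p[120:190,210:290,::-1],(560,490),interpolation=cv2.INTER_CUBIC)
y=cv2.resize(pt[145:200,165:210,::-1],(240,490),interpolation=cv2.INTER_CUBIC)
cv2.imwrite("pics/s4.png",np.hstack([x,y]))
Z=W[...,2];H,S,V=masks(p)
m=(S<80)&(Z>.015)&(Z<.06)&(abs(W[...,0]-.61)<.06)&(abs(W[...,1]-.033)<.052)
P=W[m];print(len(P),np.percentile(P,[0,5,50,95,100],axis=0).round(4).tolist(),t)
E
```

```text
262 [[0.5566, -0.0173, 0.0151], [0.5591, -0.0111, 0.0174], [0.6225, 0.0235, 0.0292], [0.6562, 0.0659, 0.0385], [0.6602, 0.0819, 0.0507]] [0.5263615  0.03384398 0.05454095]
```

View pics/s4.png

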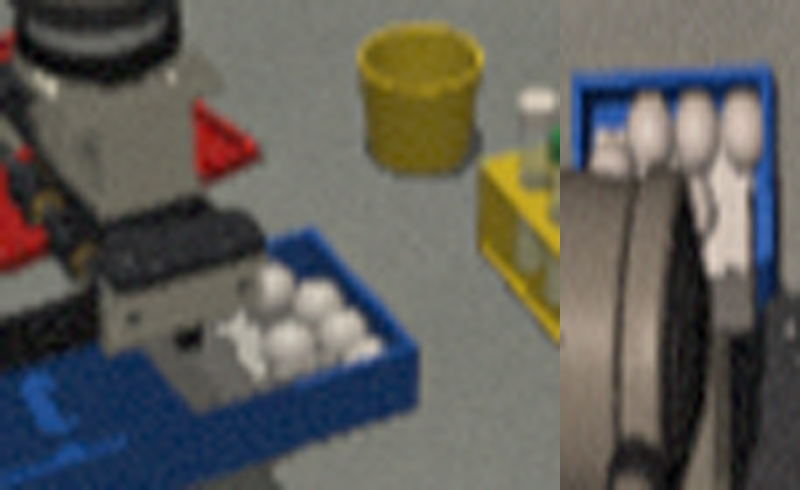

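Side view: four balls are visible on or at the pan, around (275,285), (320,300), (290,345) and (345,330), and one more is near the wall at (365,350). The top strip shows three balls along the end wall and one wedged at the left. The lip is already under their centres, so I'll ease off and tilt the nose up by pressing the handle down over the pan's back edge.

send_rows(
  targets=[
    [0, -0.003, 0, 0, 0],
    [0, -0.002, 0, -0.001, 0],
    [0, -0.002, 0, -0.001, 0],
    [0, -0.002, 0, -0.001, 0],
    [0, 0, 0, 0, 0],
  ],
  grip_force=20,
)

```text
time: 8.85
tool_pos: [0.5251, 0.0335, 0.0534]
tool_rot: [3.141, 0.005, -3.119]
contact_force: [-3.2, 3.1, 15.2]
opening: 0.0141
grip_force: 20.1
```

send_rows(
  targets=[
    [0, -0.002, 0, -0.001, 0],
    [0, -0.002, 0, -0.001, 0],
    [0, 0, 0, 0, 0],
  ],
)

```text
time: 9.15
tool_pos: [0.5216, 0.0333, 0.0512]
tool_rot: [-3.141, 0.006, -3.119]
contact_force: [-0.5, 2.3, 12.3]
opening: 0.0142
grip_force: 20.1
```

```bash
cat > look.py <<'E'
from scoop import *
p,W,L,t,a=scoop()
H,S,V=masks(p);Z=W[...,2]
h=(V<55)&(abs(L[...,1])<.012)&(L[...,0]<-.025)&(L[...,0]>-.09)&(abs(L[...,2])<.05)
q=L[h];f=np.polyfit(q[:,0],q[:,2],1) if len(q)>8 else [0,0];print("handle slope deg (neg=nose up if tail high)",np.degrees(np.arctan(f[0])).round(1),len(q))
s=(S<80)&(abs(L[...,1])<.06)&(L[...,0]>.02)&(L[...,0]<.14)&(L[...,2]<.02)&(L[...,2]>-.085)
for lo in(.02,.04,.06,.08,.1,.12):
    q=L[s&(L[...,0]>lo)&(L[...,0]<lo+.02)]
    if len(q):print(lo,len(q),np.percentile(q[:,2],[2,25,50,75,98]).round(4).tolist(),np.percentile(q[:,1],[2,98]).round(3).tolist())
o=observe();print(o["time"],t.round(4),o["tool_rot"].round(3),o["contact_force"].round(1))
E
python3 look.py
```

```text
handle slope deg (neg=nose up if tail high) 4.5 103
0.02 58 [-0.0689, -0.0546, -0.0451, -0.0345, -0.0253] [-0.058, 0.027]
0.04 25 [-0.0736, -0.0638, -0.0374, -0.032, -0.0292] [-0.058, 0.016]
0.06 79 [-0.0699, -0.0629, -0.0605, -0.0428, -0.0286] [-0.059, 0.039]
0.08 74 [-0.0705, -0.0599, -0.0393, -0.0347, -0.0275] [-0.059, 0.037]
0.1 121 [-0.0718, -0.0458, -0.0375, -0.0337, -0.0287] [-0.057, 0.049]
0.12 61 [-0.0691, -0.0415, -0.0348, -0.0318, -0.0289] [-0.056, 0.054]
9.2 [0.5216 0.0333 0.0511] [-3.141  0.006 -3.119] [-0.7  1.5 12.1]
```

send_rows(
  targets=[
    [0, -0.002, 0, -0.001, 0],
    [0, -0.002, 0, -0.001, 0],
    [0, -0.002, 0, -0.001, 0],
    [0, 0, 0, 0, 0],
  ],
)

```text
time: 9.6
tool_pos: [0.5154, 0.0333, 0.0473]
tool_rot: [3.141, 0.005, -3.119]
contact_force: [3.4, 3.1, 4.8]
opening: 0.0141
grip_force: 20.0
```

send_rows(
  targets=[
    [0, -0.002, 0, -0.001, 0],
    [0, 0, 0, 0, 0],
    [0, 0, 0, 0, 0],
    [0, 0, 0, 0, 0],
  ],
)

```text
time: 10.0
tool_pos: [0.5112, 0.033, 0.0453]
tool_rot: [3.141, 0.0, -3.12]
contact_force: [2.6, 2.8, 2.6]
opening: 0.0135
grip_force: 20.0
```

```bash
cat >> look.py <<'E'
pt,dt=read_camera("top")
import time
x=cv2.resize(p[120:190,190:270,::-1],(560,490),interpolation=cv2.INTER_CUBIC)
y=cv2.resize(pt[140:200,165:210,::-1],(240,320),interpolation=cv2.INTER_CUBIC);y=cv2.copyMakeBorder(y,0,170,0,0,cv2.BORDER_CONSTANT)
cv2.imwrite(f"pics/l{o['time']:.2f}.png",np.hstack([x,y]));print(f"pics/l{o['time']:.2f}.png")
E
python3 look.py
```

```text
handle slope deg (neg=nose up if tail high) 10.2 107
0.02 5 [-0.0676, -0.0659, -0.0645, -0.0273, -0.0251] [-0.059, -0.021]
0.04 69 [-0.0647, -0.0426, -0.0331, -0.0283, -0.0234] [-0.059, 0.022]
0.06 60 [-0.0664, -0.0445, -0.0334, -0.0272, -0.0214] [-0.059, 0.027]
0.08 68 [-0.0661, -0.0385, -0.0271, -0.0236, -0.0165] [-0.059, 0.04]
0.1 138 [-0.0634, -0.0412, -0.0257, -0.0201, -0.0148] [-0.059, 0.048]
0.12 41 [-0.0645, -0.0309, -0.0235, -0.0199, -0.0122] [-0.056, 0.054]
10.05 [0.5112 0.033  0.0453] [ 3.141 -0.    -3.12 ] [2.1 2.8 3. ]
pics/l10.05.png
```

View pics/l10.05.png

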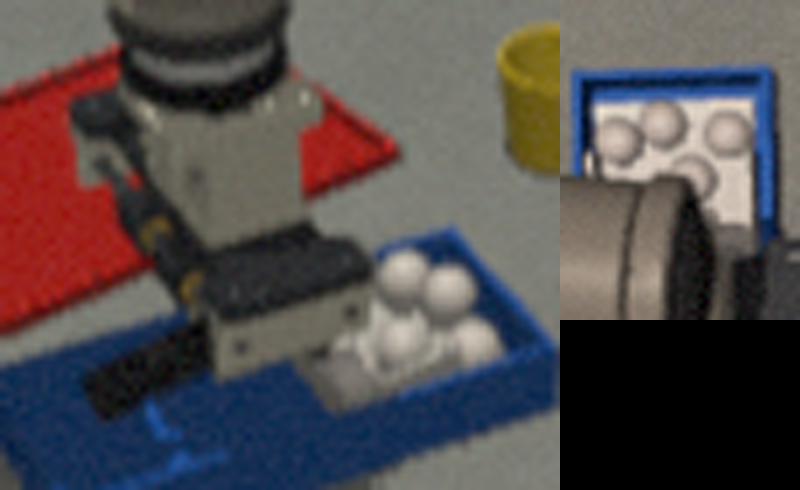

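Side view: four balls sit in the nose-up pan at about (405,275), (450,290), (405,340) and (475,345). The top strip agrees; the fifth is probably hidden under the arm. I'll tilt a little more and detect the balls numerically.

send_rows(
  targets=[
    [0, -0.002, 0, -0.001, 0],
    [0, -0.002, 0, -0.001, 0],
    [0, 0, 0, 0, 0],
    [0, 0, 0, 0, 0],
  ],
)

```text
time: 10.5
tool_pos: [0.5066, 0.0328, 0.0431]
tool_rot: [-3.142, -0.001, -3.12]
contact_force: [2.4, 0.1, 1.4]
opening: 0.0142
grip_force: 20.0
```

```bash
cat > balls.py <<'E'
from scoop import *
# sphere votes in the tool-heading frame (origin grasp point): x forward, y left, z up
o=observe();t=np.array(o["tool_pos"]);a=o["tool_rot"][2]+np.pi
R=np.array([[np.cos(a),np.sin(a)],[-np.sin(a),np.cos(a)]])
g=np.stack(np.meshgrid(np.arange(.02,.16,.003),np.arange(-.06,.061,.003),np.arange(-.075,.02,.003),indexing="ij"),-1).reshape(-1,3)
v=np.zeros(len(g));import sys
N=sys.argv[1:] or ["side","top"]
for n in N:
    p,d=read_camera(n);W=world(n,p,d);H,S,V=masks(p);L=W.copy();L[...,:2]=(W[...,:2]-t[:2])@R.T;L[...,2]-=t[2]+.019
    if n=="side":
        h=(V<55)&(abs(L[...,1])<.012)&(L[...,0]<-.025)&(L[...,0]>-.09)&(abs(L[...,2])<.08);q=L[h]
        if len(q)>8:print("slope",np.degrees(np.arctan(np.polyfit(q[:,0],q[:,2],1)[0])).round(1),len(q))
        cv2.imwrite(f"pics/b{o['time']:.2f}.png",cv2.resize(p[100:240,150:350,::-1],None,fx=4,fy=4,interpolation=cv2.INTER_CUBIC))
    P=L[(S<75)&(V>90)&(L[...,0]>0)&(L[...,0]<.17)&(abs(L[...,1])<.075)&(L[...,2]>-.075)&(L[...,2]<.03)]
    C=np.array(calibration(n)["world_to_cam"]);c=-C[:3,:3].T@C[:3,3];c=np.r_[R@(c[:2]-t[:2]),c[2]-t[2]-.019]
    for i in range(0,len(g),4000):
        D=P[None]-g[i:i+4000,None];r=np.linalg.norm(D,axis=2)
        f=np.einsum("ijk,ik->ij",D,c-g[i:i+4000])/np.maximum(r,1e-6)/np.linalg.norm(c-g[i:i+4000],axis=1)[:,None]
        v[i:i+4000]+=((abs(r-.014)<.002)&(f>.2)).sum(1)-1.5*(r<.0105).sum(1)
for _ in range(7):
    i=v.argmax();print(g[i].round(3),v[i]);v[np.linalg.norm(g-g[i],axis=1)<.024]=-99
print(o["time"],t.round(4),o["contact_force"].round(1),o["grip_force"])
E
python3 balls.py
```

```text
slope 38.7 118
[ 0.107 -0.033 -0.027] 60.0
[ 0.089 -0.012 -0.033] 52.0
[ 0.125  0.03  -0.048] 40.0
[ 0.086  0.018 -0.03 ] 39.5
[ 0.062 -0.012 -0.039] 34.5
[ 0.122 -0.006 -0.048] 32.5
[ 0.131 -0.06  -0.075] 29.0
10.5 [0.5066 0.0328 0.0431] [2.4 0.1 1.4] 20.00013917684555
```

send_rows(
  targets=[
    [0, 0, 0, 0, 0],
    [0, 0, 0, 0, 0],
    [0, 0, 0, 0.005, 0],
    [0, 0, 0, 0.01, 0],
    [0, 0, 0, 0.015, 0],
  ],
  grip_force=60,
)

```text
time: 11.1
tool_pos: [0.5056, 0.0333, 0.073]
tool_rot: [3.141, -0.004, -3.119]
contact_force: [0.4, -0.0, -3.7]
opening: 0.0135
grip_force: 60.0
```

send_rows(
  targets=[
    [0, 0, 0, 0.015, 0],
    [0, 0, 0, 0.015, 0],
    [0, 0, 0, 0.01, 0],
    [0, 0, 0, 0.005, 0],
    [0, 0, 0, 0, 0],
  ],
)

```text
time: 11.6
tool_pos: [0.5072, 0.0331, 0.1188]
tool_rot: [3.142, 0.001, -3.119]
contact_force: [0.7, 0.3, -3.1]
opening: 0.0138
grip_force: 60.0
```

```bash
python3 balls.py; sed -i 's/<.08);q/<.05);q/' balls.py
```

```text
slope 30.2 109
[ 0.107 -0.03  -0.027] 72.0
[ 0.089 -0.012 -0.033] 61.5
[ 0.128  0.024 -0.048] 47.0
[ 0.086 -0.033 -0.057] 39.5
[ 0.125 -0.009 -0.048] 39.5
[ 0.062 -0.012 -0.039] 36.0
[ 0.089  0.018 -0.033] 35.0
11.6 [0.5072 0.0331 0.1188] [ 0.7  0.3 -3.1] 59.99905049800873
```

```bash
ls -t pics | head -1; python3 -c "
import glob,os,shutil;f=max(glob.glob('pics/b*'),key=os.path.getmtime);shutil.copy(f,'pics/lift.png')"
```

```text
b11.60.png
```

View pics/lift.png

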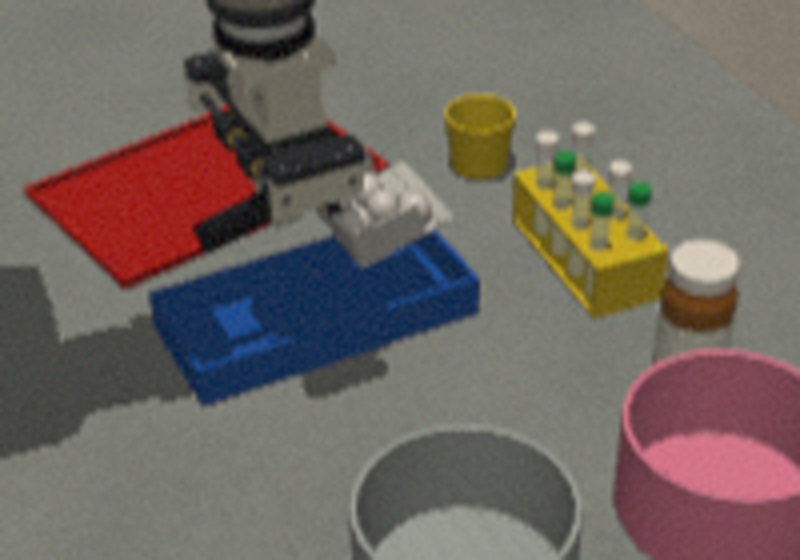

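The picture shows the scoop held nose-up with the balls in its pan at about (385,200), and no balls in the visible part of the trough. The load of about 3.1 N also fits the scoop plus five balls. Now a gentle carry to the jar.

send_rows(
  targets=[
    [0, 0, 0, 0.005, 0],
    [0, 0, 0, 0.01, 0],
    [0, 0, 0, 0.015, 0],
    [0, 0, 0, 0.015, 0],
    [0, 0, 0, 0.012, 0],
  ],
)

```text
time: 12.2
tool_pos: [0.5074, 0.033, 0.1767]
tool_rot: [-3.142, 0.001, -3.119]
contact_force: [0.3, -0.1, -3.0]
opening: 0.0133
grip_force: 60.0
```

send_rows(
  targets=[
    [0, -0.001, -0.003, 0.007, 0],
    [0, -0.002, -0.006, 0.003, 0],
    [0, -0.003, -0.01, 0, 0],
    [0, -0.004, -0.014, 0, 0],
    [0, -0.005, -0.018, 0, 0],
  ],
)

```text
time: 12.7
tool_pos: [0.4913, -0.019, 0.1847]
tool_rot: [3.141, -0.001, -3.119]
contact_force: [0.4, -0.5, -3.4]
opening: 0.0135
grip_force: 60.0
```

send_rows(
  targets=[
    [0, -0.005, -0.02, 0, 0],
    [0, -0.005, -0.02, 0, 0],
    [0, -0.005, -0.02, 0, 0],
    [0, -0.005, -0.02, 0, 0],
    [0, -0.005, -0.02, 0, 0],
  ],
)

```text
time: 13.2
tool_pos: [0.4659, -0.1197, 0.1847]
tool_rot: [3.141, -0.001, -3.12]
contact_force: [0.1, -0.2, -2.9]
opening: 0.0135
grip_force: 60.0
```

send_rows(
  targets=[
    [0, -0.005, -0.02, 0, 0],
    [0, -0.005, -0.02, 0, 0],
    [0, -0.005, -0.02, 0, 0],
    [0, -0.005, -0.02, 0, 0],
    [0, -0.005, -0.02, 0, 0],
  ],
)

```text
time: 13.7
tool_pos: [0.4407, -0.2196, 0.1847]
tool_rot: [3.141, -0.001, -3.12]
contact_force: [0.8, -0.1, -3.1]
opening: 0.0138
grip_force: 60.0
```

send_rows(
  targets=[
    [0, -0.005, -0.02, 0, 0],
    [0, -0.005, -0.018, 0, 0],
    [0, -0.004, -0.014, 0, 0],
    [0, -0.004, -0.01, 0, 0],
    [0, -0.004, -0.007, 0, 0],
  ],
)

```text
time: 14.2
tool_pos: [0.4194, -0.2878, 0.1851]
tool_rot: [3.141, -0.0, -3.12]
contact_force: [0.2, -0.1, -2.7]
opening: 0.0141
grip_force: 60.0
```

send_rows(
  targets=[
    [0, -0.003, -0.005, 0, 0],
    [0, -0.002, -0.003, 0, 0],
    [0, -0.001, -0.002, 0, 0],
    [0, 0, 0, 0, 0],
    [0, 0, 0, 0, 0],
  ],
)

```text
time: 14.7
tool_pos: [0.4142, -0.2966, 0.1854]
tool_rot: [3.141, 0.0, -3.119]
contact_force: [0.0, -0.0, -3.5]
opening: 0.0137
grip_force: 60.0
```

```bash
python3 balls.py
```

```text
slope 12.7 178
[ 0.089 -0.003 -0.033] 76.0
[ 0.128 -0.018 -0.048] 74.5
[ 0.128  0.015 -0.048] 68.0
[ 0.095 -0.033 -0.03 ] 66.0
[ 0.089  0.024 -0.03 ] 58.5
[ 0.116  0.036 -0.051] 56.5
[ 0.128 -0.042 -0.048] 48.0
14.7 [ 0.4142 -0.2966  0.1854] [ 0.  -0.  -3.5] 59.9989378452301
```

All balls are still aboard. I'll ease the grip in steps so the nose swings down.

send_rows(
  targets=[
    [0, 0, 0, 0, 0],
    [0, 0, 0, 0, 0],
  ],
  grip_force=20,
)

```text
time: 15.0
tool_pos: [0.4142, -0.2968, 0.1853]
tool_rot: [3.141, 0.0, -3.119]
contact_force: [0.1, -0.8, -3.4]
opening: 0.0138
grip_force: 20.0
```

send_rows(
  targets=[
    [0, 0, 0, 0, 0],
    [0, 0, 0, 0, 0],
  ],
  grip_force=14,
)

```text
time: 15.2
tool_pos: [0.4142, -0.297, 0.1854]
tool_rot: [3.142, 0.0, -3.119]
contact_force: [0.3, 0.6, -3.0]
opening: 0.0139
grip_force: 14.0
```

```bash
python3 balls.py side
```

```text
slope 1.5 185
[ 0.083 -0.036 -0.054] 48.0
[ 0.05  -0.009 -0.054] 45.0
[ 0.08  -0.003 -0.054] 40.0
[ 0.047 -0.036 -0.045] 34.0
[ 0.059 -0.036 -0.066] 23.0
[ 0.128  0.003 -0.075] 13.5
[ 0.107 -0.021 -0.075] 11.0
15.2 [ 0.4142 -0.297   0.1854] [ 0.3  0.6 -3. ] 13.999842256307602
```

send_rows(
  targets=[
    [0, 0, 0, 0, 0],
  ],
)

```text
time: 15.35
tool_pos: [0.414, -0.2969, 0.1853]
tool_rot: [3.141, -0.0, -3.119]
contact_force: [0.7, -0.2, -3.3]
opening: 0.0134
grip_force: 14.0
```

```bash
python3 balls.py side|head -1
```

```text
slope -10.5 188
```

send_rows(
  targets=[
    [0, 0, 0, 0, 0],
  ],
)

```text
time: 15.5
tool_pos: [0.414, -0.297, 0.1853]
tool_rot: [3.141, -0.0, -3.119]
contact_force: [0.3, 1.3, -3.7]
opening: 0.0137
grip_force: 14.0
```

```bash
python3 balls.py side
```

```text
slope -13.1 185
[ 0.065 -0.009 -0.075] 51.5
[ 0.029 -0.036 -0.057] 46.0
[ 0.068 -0.036 -0.069] 31.0
[ 0.029 -0.012 -0.06 ] 22.0
[ 0.026  0.009 -0.072] 11.0
[ 0.062  0.03  -0.075] 11.0
[ 0.089  0.03  -0.075] 9.0
15.5 [ 0.414  -0.297   0.1853] [ 0.3  1.3 -3.7] 13.999768048524857
```

send_rows(
  targets=[
    [0, 0, 0, 0, 0],
    [0, 0, 0, 0, 0],
  ],
)

```text
time: 15.75
tool_pos: [0.4143, -0.2971, 0.1856]
tool_rot: [-3.141, 0.001, -3.119]
contact_force: [-1.0, 0.6, -2.3]
opening: 0.0141
grip_force: 14.0
```

```bash
python3 balls.py side|grep -v "^\["
```

```text
slope -13.6 188
15.75 [ 0.4143 -0.2971  0.1856] [-1.   0.6 -2.3] 13.99992898106575
```

send_rows(
  targets=[
    [0, 0, 0, 0, 0],
    [0, 0, 0, 0, 0],
  ],
  grip_force=10,
)

```text
time: 16.0
tool_pos: [0.4142, -0.297, 0.1854]
tool_rot: [-3.142, 0.0, -3.119]
contact_force: [0.4, -0.4, -1.6]
opening: 0.0136
grip_force: 10.0
```

```bash
python3 balls.py side
```

```text
slope -13.4 188
[ 0.029 -0.036 -0.06 ] 44.0
[ 0.062 -0.036 -0.069] 29.0
[ 0.026 -0.006 -0.072] 20.0
[ 0.035 -0.012 -0.048] 10.0
[ 0.026  0.018 -0.075] 7.0
[ 0.086 -0.039 -0.069] 7.0
[ 0.05  -0.033 -0.048] 6.0
16.0 [ 0.4142 -0.297   0.1854] [ 0.4 -0.4 -1.6] 9.999836683273315
```

send_rows(
  targets=[
    [0, 0, 0, 0, 0],
    [0, 0, 0, 0.02, 0],
    [0, -0.02, 0.01, 0.02, 0],
    [0, -0.02, 0.03, 0, 0.02],
    [0, 0, 0.04, 0, 0.03],
  ],
  grip_force=40,
)

```text
time: 16.55
tool_pos: [0.3726, -0.2171, 0.2257]
tool_rot: [-3.141, 0.0, -3.072]
contact_force: [1.6, 0.4, -2.8]
opening: 0.0138
grip_force: 40.0
```

send_rows(
  targets=[
    [0, 0.0, 0.045, 0, 0.03],
    [0, 0.0, 0.045, 0, 0.03],
    [0, 0.0, 0.045, 0, 0.03],
    [0, 0.0, 0.045, 0, 0.03],
    [0, 0.0, 0.045, 0, 0.03],
  ],
)

```text
time: 17.05
tool_pos: [0.3738, 0.0097, 0.2257]
tool_rot: [-3.141, 0.001, -2.919]
contact_force: [1.4, 0.5, -1.7]
opening: 0.0136
grip_force: 40.0
```

```bash
python3 - <<'E'
from m import *
I=[]
for n in("top","side"):
    p,d=read_camera(n);W=world(n,p,d);r=np.hypot(W[...,0]-.505,W[...,1]+.297)
    m=(r<.068)&(W[...,2]>.015)&(W[...,2]<.05)
    for P in blob(W,m,.015,.05):print(n,rect(P))
    b=(180,235,300,335) if n=="side" else (255,155,345,235)
    I.append(cv2.resize(p[b[1]:b[3],b[0]:b[2],::-1],(400,333),interpolation=cv2.INTER_CUBIC))
    if n=="top":I.append(cv2.resize(p[140:250,150:225,::-1],(227,333),interpolation=cv2.INTER_CUBIC))
cv2.imwrite("pics/jar.png",cv2.resize(np.hstack(I),None,fx=.75,fy=.75))
E
```

```text
top (554.2, -280.0, 25.8, 56.6, 15.7, np.float64(0.0318), 94)
top (554.8, -323.9, 24.9, 21.4, 49.3, np.float64(0.0302), 53)
top (526.3, -350.4, 26.7, 19.8, 25.7, np.float64(0.0302), 54)
side (557.2, -289.8, 27.7, 70.1, 3.3, np.float64(0.0305), 172)
```

View pics/jar.png

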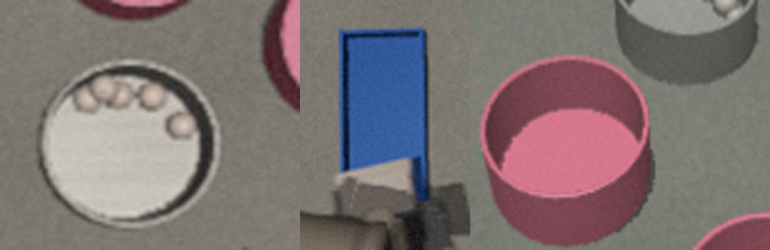

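Five balls are in the jar, four of them near (75–165, 95) and one at (180,125) in the left panel, and the trough in the middle panel is empty as far as it shows. Returning the scoop to the tray.

send_rows(
  targets=[
    [0, 0.0168, 0.0367, 0, 0.028],
    [0, 0.0168, 0.0367, 0, 0.028],
    [0, 0.0168, 0.0367, 0, 0.028],
    [0, 0.0168, 0.0367, 0, 0.028],
    [0, 0.0168, 0.0367, 0, 0.028],
  ],
)

```text
time: 17.65
tool_pos: [0.4589, 0.1926, 0.2254]
tool_rot: [-3.141, 0.0, -2.779]
contact_force: [0.3, -0.8, -0.3]
opening: 0.014
grip_force: 40.0
```

send_rows(
  targets=[
    [0, 0.0168, 0.0367, 0, 0.028],
    [0, 0, 0, -0.045, 0],
    [0, 0, 0, -0.045, 0],
    [0, 0, 0, -0.035, 0],
    [0, 0, 0, 0, 0],
  ],
)

```text
time: 18.15
tool_pos: [0.472, 0.2267, 0.0959]
tool_rot: [3.141, -0.01, -2.752]
contact_force: [-0.2, -0.8, -1.6]
opening: 0.0136
grip_force: 40.0
```

```bash
python3 balls.py side|grep -v "^\["
```

```text
slope -13.0 81
18.15 [0.472  0.2267 0.0959] [-0.2 -0.8 -1.6] 39.99708652496338
```

send_rows(
  targets=[
    [0, 0, 0, -0.006, 0],
    [0, 0, 0, -0.006, 0],
    [0, 0, 0, -0.005, 0],
    [0, -0.001, 0, -0.005, 0],
    [0, -0.001, 0, -0.005, 0],
  ],
  grip_force=12,
)

```text
time: 18.7
tool_pos: [0.473, 0.2282, 0.0737]
tool_rot: [-3.142, 0.001, -2.751]
contact_force: [-2.4, -1.6, 1.5]
opening: 0.0142
grip_force: 12.0
```

send_rows(
  targets=[
    [0, -0.001, 0, -0.004, 0],
    [0, -0.001, 0, -0.004, 0],
    [0, 0, 0, -0.003, 0],
    [0, 0, 0, -0.002, 0],
    [0, 0, 0, 0, 0],
  ],
)

```text
time: 19.2
tool_pos: [0.4709, 0.2283, 0.06]
tool_rot: [3.141, -0.0, -2.751]
contact_force: [-0.5, -0.5, -0.8]
opening: 0.0137
grip_force: 12.0
```

```bash
python3 balls.py side|grep -v "^\["
```

```text
slope -0.4 94
19.2 [0.4709 0.2283 0.06  ] [-0.5 -0.5 -0.8] 12.000001072883606
```

send_rows(
  targets=[
    [0, 0, 0, -0.003, 0],
    [0, 0, 0, -0.002, 0],
    [0, 0, 0, -0.001, 0],
    [0, 0, 0, 0, 0],
  ],
)

```text
time: 19.65
tool_pos: [0.4709, 0.2282, 0.0542]
tool_rot: [3.141, -0.0, -2.751]
contact_force: [-1.9, -0.1, -0.7]
opening: 0.0144
grip_force: 12.0
```

```bash
python3 balls.py side|grep -v "^\["
```

```text
slope 1.2 81
19.65 [0.4709 0.2282 0.0542] [-1.9 -0.1 -0.7] 11.999917477369308
```

Now release with the arm held still, then go up.

send_rows(
  targets=[
    [0.3, 0, 0, -0.0005, 0],
    [0.3, 0, 0, 0, 0],
    [0.6, 0, 0, 0, 0],
    [0.6, 0, 0, 0, 0],
    [0.6, 0, 0, 0, 0],
  ],
)

```text
time: 20.2
tool_pos: [0.471, 0.2283, 0.0539]
tool_rot: [3.142, 0.0, -2.751]
contact_force: [1.0, -0.5, -0.3]
opening: 0.0472
grip_force: 0.0
```

send_rows(
  targets=[
    [0.6, 0, 0, 0, 0],
    [0.6, 0, 0, 0.03, 0],
    [0.6, 0, 0, 0.04, 0],
    [0.6, 0, 0, 0.04, 0],
    [0.6, 0, 0, 0.03, 0],
  ],
)

```text
time: 20.7
tool_pos: [0.4713, 0.2284, 0.1964]
tool_rot: [-3.141, 0.002, -2.751]
contact_force: [0.6, -0.2, -0.1]
opening: 0.0555
grip_force: 0.0
```

send_rows(
  targets=[
    [0.6, -0.03, 0.03, 0.02, 0],
    [0.6, -0.04, 0.03, 0, 0],
    [0.6, -0.04, 0.03, 0, 0],
    [0.6, 0, 0, 0, 0],
    [0.6, 0, 0, 0, 0],
  ],
)

```text
time: 21.2
tool_pos: [0.3604, 0.3188, 0.2141]
tool_rot: [-3.141, 0.001, -2.749]
contact_force: [0.8, -0.4, -0.1]
opening: 0.055
grip_force: 0.0
```

```bash
python3 - <<'E'
from m import *
p,d=read_camera("side");W=world("side",p,d);H,S,V=masks(p);X,Y,Z=W[...,0],W[...,1],W[...,2]
m=(Z>.06)&(Z<.1)&(X>.35)&(X<.6)&(Y>.15)&(Y<.35)&(V<70);P=W[m];u=np.array([.924,.383]);s=P[:,:2]@u
print("handle",len(P),rect(P),"tilt",np.degrees(np.polyfit(s,P[:,2],1)[0]))
m=(S<70)&(Z>.004)&(Z<.055)&(X>.45)&(X<.66)&(Y>.16)&(Y<.37);print("pan",rect(W[m]),np.percentile(Z[m],[2,50,98]))
r=np.hypot(X-.505,Y+.297);m=(r<.068)&(Z>.015)&(Z<.05)
for n in("top",):
    q,e=read_camera(n);U=world(n,q,e);r=np.hypot(U[...,0]-.505,U[...,1]+.297)
    for B in blob(U,(r<.068)&(U[...,2]>.018),.018,.06):print("jarballs",rect(B))
    h=masks(q);m=(U[...,2]>.084)&(U[...,2]<.1)&(r<.1)&(h[1]<60);print("jar",U[m].mean(0))
    m=(h[1]<80)&(h[2]>110)&(abs(U[...,0]-.532)<.12)&(abs(U[...,1]-.031)<.05)&(U[...,2]>.01);print("trough leftovers px",m.sum())
o=observe();print(o["tool_pos"],o["opening"],o["contact_force"])
E
```

```text
handle 186 (455.3, 218.5, 117.0, 16.0, 22.3, np.float64(0.0762), 186) tilt -0.9837439429574376
pan (515.4, 240.5, 154.3, 98.7, 27.4, np.float64(0.0189), 307) [0.00459639 0.01697606 0.04462924]
jarballs (556.8, -279.2, 27.6, 56.7, 9.8, np.float64(0.0388), 136)
jarballs (554.7, -324.0, 25.1, 21.0, 50.9, np.float64(0.0302), 53)
jarballs (526.4, -350.5, 26.8, 19.9, 23.8, np.float64(0.0294), 54)
jar [ 0.50323548 -0.29900219  0.09019771]
trough leftovers px 0
[0.36176361 0.31781821 0.21385549] 0.05505193136340611 [-0.32195632 -0.96478134 -0.09532874]
```

The scoop lies level on the tray, all five balls are in the jar, the jar hasn't moved and the arm is clear. Handing in.

```bash
python3 -c "
from cell import hand_in;print(hand_in())"
```

```text
the job is handed in; nothing more can be done
None
```

I handed the job in at about 21 s: all five balls are in the steel jar, the jar is within about 3 mm of where it stood, and the scoop lies level on its red tray with the arm clear; the hand-in call returned no verdict.

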